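# Roller-burnish the curved edge of a plate in a floating fixture

## Robot

A 6-joint arm with a two-finger parallel gripper is mounted at the origin on the work surface. World frame = base frame: x ahead of the robot, y to its left, z up, the work surface at z = 0. Lengths are in m, angles in rad, forces in N, time in s.
With the tool pointing down it reaches from about 0.25 to 0.725 m from the base axis. Payload 4 kg.
Tool frame: the origin (TCP) lies midway between the tips of the shut fingers; the grasp point (between the pads) lies 19 mm behind it (bot.grip_depth is the distance from the TCP to the grasp point, in m); z points along the fingers, y is the line along which they close (so a half turn about z gives the same grasp; the last joint's range is limited). The gripper opens to 85 mm and grips with 20 to 120 N. Pads are 22 mm wide; open, the fingers measure 114 mm over their backs; the gripper's body (76 mm by 85 mm) begins 54 mm behind the grasp point. The pads swing forward as they close: fully open they stand 13 mm farther back than shut.
Start: joints at [-1.149, 0.241, 0.005, 1.335, 0, 1.571], TCP at [0.205, -0.456, 0.231] pointing down, gripper open.
Joint ranges: [-2.72, 2.72], [-1.05, 1.87], [-1.09, 1.28], [-1.99, 2.15], [-1.42, 1.44], [-3.14, 3.14]. Speed limits (rad/s): [2.79, 2.79, 3.14, 3.14, 3.14, 3.14].

## Interface

Orientations are given as a unit quaternion [x, y, z, w].
In Python, from workcell import bot gives the robot as it stands.
- The arm moves only by the shell command python3 -m creep 'ROWS'. ROWS is JSON, one flat list of numbers, 5 for each row, row after row: the shift along the world's x, y, z in m, then the turn about the world's z in rad, then the finger opening in m, from 0 to 0.0854. In form: [x, y, z, twist, claw, x, y, z, twist, claw, ...]. A call has 1 to 10 rows; each row is the pose to reach, as a shift and turn from the pose commanded when the call began; what a row does not reach only later rows make up. A row lasts 1/12 s, in which the tool goes at most 41.7 mm and 7.16 degrees, less where a joint would pass 70% of its speed; a pose out of reach is approached as far as the arm can. A call with a gripper value outside its range is refused whole. The fingers move at their own pace and stop on an object; the grip force is fixed at half the most. Time passes only in rows, so rows that repeat a pose let the fingers close. It gives the time, the measured TCP pose, the force, the opening and the grip force at its end, in the units of the state.
- bot.get_obs(): the state, without advancing time (a new reading comes with each control period).
- bot.camera(name): name is "scene" or "top"; returns a dict with "pixels" (480x640x3 uint8, red, green, blue), "camera_matrix" (3x3 intrinsics, pixels), "extrinsics" (4x4, takes a point from world to camera coordinates). Camera axes: x right, y down, z forward; pixel columns grow to the right and rows downward; lengths in m; the calibration is good to about 2 mm. A picture is of the moment at which its call begins. There is no depth.
- bot.job_done(): hands the job in; it is judged then, once.
Trained networks look in the newest picture that a camera, given by its name, has taken for a name from the list of things; names that differ only in an ending like _2 or _b are one class to them, and where a whole thing is asked for, a point or a joint stands for the part that bears it (a point fixed in the world has none). Each returns a list of dicts, best first, with "score" (0 to 1); they miss things now and then, are a little off and sometimes report something else, mostly with a low value. They report only what shows in the picture. A call takes as long as a camera call. They do not tell look-alikes from the thing itself.
- bot.look_for(camera, thing): "centre" ([column, row] as shares, 0 to 1, of the picture: columns of its width, rows of its height, amid what is visible of it).
- bot.place_of(camera, thing): "centre" ([column, row] as shares, 0 to 1, of the picture: columns of its width, rows of its height: a listed point, or the origin of a listed thing).
The state is a dict: "clock": time; "joint_pos": joint angles; "joint_vel": joint speeds; "tau": joint torques, N m; "eef_pos": TCP position; "tool_rot": TCP orientation; "ft_force": force on the tool from outside, world axes, zero at the start; "ft_torque": the same for the moment, N m; "grip_width": finger opening in m; "grasp_force": force on a finger pad.
Only numpy, scipy, OpenCV 4.12 (cv2) and the standard library are available. Lean on these libraries where they do the work, as an engineer would, in place of code of your own. Each camera call takes 0.05 s, during which the arm holds its last target. There are 200 camera calls.

## Task

Take the roller tool from its ring holder and roll the plate's curved brass edge in one unbroken pass: press on outside the left screw (robot's left) for about a second, cross slowly to outside the right screw, taking some five seconds or more between the screws, and press there for about a second. Press near 6 N, between 4 and 8 N all the way from screw to screw; the sprung carriage under the plate runs away sideways from the roller, so keep following it and never let it reach an end stop. Then draw the roller back well clear of the plate, and finish while holding the tool still and upright in the air, the other things on the bench left alone.

Things in the scene. Friction and masses are not known exactly. Their poses are not given: they have to be found in the camera images.
- burnisher: Roller tool standing upright in the ring holder, 114 mm tall, 0.34 kg. Origin at the centre of its underside, z up along its axis. From the bottom: foot disc 34 mm diameter, 5 mm thick; free-turning steel roller 44 mm diameter from 6 to 30 mm; neck 14 mm; square wooden handle 28 by 28 mm from 52 to 114 mm, flat sides along the tool's x and y.
- grip (a point): Where to grip the tool's handle from above, on its axis, 85 mm above its underside; best with the fingers closing along the direction of the press. Axes as the tool's.
- roller (a point): Centre of the tool's roller, on the tool's axis, 18 mm above its underside. Roller radius 22 mm; it turns freely, so it passes on hardly any force along the edge, only the press square to it. Axes as the tool's.
- holder: Fixed aluminium ring on the bench, 76 mm outside and 56 mm inside diameter, 20 mm high; the tool stands in it on the bench. Origin at its centre on the bench.
- fixture: Grey bed of the floating fixture, fixed, 170 by 500 mm, end blocks 65 mm high. Origin at its centre on the bench; x points away from the robot (the press direction), y to the left along the rails. The red clamp on the plate reaches 130 mm above the bench, beginning 96 mm behind the edge.
- edge (a point): Middle of the plate's curved edge, on its surface, 85 mm above the bench; at (-115, 0, 85) mm in the fixture's frame with both joints at 0. Moves with the plate; axes as the fixture's. The edge is an upright face 16 mm thick, 150 mm wide, bulging towards the robot: an arc of radius 230 mm, so y mm from the middle it lies y*y/460 mm farther in x.
- left_screw (a point): Dark screw head on the plate, 35 mm to the left (+y) of the edge's middle and 22 mm behind the edge's middle in x, 93 mm above the bench. The roller is outside it when the roller's centre is 35 to 70 mm to the left of the edge's middle. Moves with the plate.
- right_screw (a point): The same on the right, 35 mm to the right (-y) of the edge's middle; outside it is 35 to 70 mm to the right. Moves with the plate.
- carriage (a joint): Travel of carriage with head and plate along the rails, m, 0 mid, + left; stops at +-0.15 (0.145 counts as reached). 5.0 kg in all (nominal, +-1/3), centring springs 12 N/m, damping 2 N s/m, no dry friction. A press N on the edge y mm off its middle pushes it the other way with N*y/252: stronger than the springs. A still roller loses it; kept at fixed y on the edge it settles at -N*y/3.0 mm.
- head (a joint): Press travel of the head with the plate, m, 0 free, positive pushed away from the robot (fixture's +x), stop at 0.06. Spring 200 N/m: press in N = 200 * travel, so 0.020 is 4 N, 0.030 is 6 N, 0.040 is 8 N. Moving mass 0.8 kg, damping 12 N s/m.
- hammer: Hammer with a wooden handle lying on the bench, to be left alone. Origin on its underside.
- file: Flat file with a wooden handle, 280 mm long, to be left alone.
- gauge_block: Steel block 50 by 70 by 35 mm, to be left alone.
Mind the look-alikes: they are no part of the job. What is shaped like the burnisher but orange or pink is not meant.

How it is judged:
On the way, in this order (a step that is already met when the one before it is completed fails the run):
1. the roller presses the edge outside the left screw, at 4 to 8 N (value of joint head between 0.0195 and 0.0405 m and x of roller in the frame of edge above -0.026 m and contact force between burnisher and the fingers above 1 N and z of roller in the frame of edge between -0.012 and 0.012 m and y of roller in the frame of edge between 0.035 and 0.073 m), for 0.5 s.
2. the roller stays between the screws, pressing 4 to 8 N without a break, for at least 4 s (value of joint head between 0.0195 and 0.0405 m and x of roller in the frame of edge above -0.026 m and contact force between burnisher and the fingers above 1 N and z of roller in the frame of edge between -0.012 and 0.012 m and y of roller in the frame of edge between -0.035 and 0.035 m), for 4 s.
3. the roller presses the edge outside the right screw, at 4 to 8 N (value of joint head between 0.0195 and 0.0405 m and x of roller in the frame of edge above -0.026 m and contact force between burnisher and the fingers above 1 N and z of roller in the frame of edge between -0.012 and 0.012 m and y of roller in the frame of edge between -0.073 and -0.035 m), for 0.5 s.
At the end, for the whole second after the job is handed in: The tool is held still by the fingers, upright within 0.35 rad, its underside more than 40 mm above the bench, its roller's centre more than 50 mm in front of the edge's middle, touching neither fixture nor holder (contact force between burnisher and the fingers above 2 N and height (world z) of burnisher above 0.04 m and angle between burnisher's own z axis and vertical below 0.35 rad and x of roller in the frame of edge below -0.05 m and contact force between burnisher and fixture below 0.2 N and contact force between burnisher and holder below 0.2 N and linear speed of burnisher below 0.05 m/s); the arm keeps its last pose, push and grip.
It fails at once if the press goes above 8 N (head travel above 41 mm) (value of joint head above 0.041 m).
It fails at once if the roller is at the edge between the screws without pressing at least 4 N (head travel below 19 mm) (y of roller in the frame of edge between -0.032 and 0.032 m and x of roller in the frame of edge between -0.032 and 0.03 m and z of roller in the frame of edge between -0.025 and 0.025 m and value of joint head below 0.019 m).
It fails at once if the carriage reaches an end stop (beyond 145 mm) (value of joint carriage above 0.145 m or value of joint carriage below -0.145 m).
It fails at once if the gripper touches the fixture (contact force between any of the fingers, the arm and fixture above 1 N).
It fails at once if another thing on the bench is moved (distance of any of hammer, file, gauge_block from where it was at the start of the episode above 0.04 m).
It also fails if it takes over 64 s, if anything falls off the work surface, if the arm or the gripper's body presses on something with over 40 N, if the wrist force passes 120 N, or if a joint passes its speed limit or range.

## Working session

There is one attempt and no reset: what is moved stays moved. The work goes in short steps, Python scripts to look and compute and a shell command to move; the robot and the scene stay as the last step left them, time stands still between calls to the robot, and variables do not carry over. Pictures are saved under pics/ and viewed, at most 10 in all, crops included, and the job is handed in when it is done.

```bash
mkdir -p pics; ls
cat > h.py <<'E'
from workcell import bot
import numpy as np, cv2
def shot(cam,name=None):
    c=bot.camera(cam)
    if name: cv2.imwrite('pics/'+name,c['pixels'][:,:,::-1])
    return c
def ray(c,s):
    K=np.array(c['camera_matrix']);E=np.array(c['extrinsics'])
    d=np.linalg.inv(K)@[s[0]*640,s[1]*480,1];R=E[:3,:3]
    return -R.T@E[:3,3],R.T@d
def atz(c,s,z):
    o,d=ray(c,s);return o+d*(z-o[2])/d[2]
def tri(r):
    A=0;b=0
    for o,d in r:
        d=d/np.linalg.norm(d);P=np.eye(3)-np.outer(d,d);A=A+P;b=b+P@o
    return np.linalg.solve(A,b)
E
python3 - <<'E'
from h import *
S=shot('scene','s1.png');T=shot('top','t1.png')
o=bot.get_obs();print(o['clock'],o['eef_pos'],o['tool_rot'],o['grip_width'])
for n in ['burnisher','grip','roller','holder','fixture','edge','left_screw','right_screw','hammer','file','gauge_block']:
    r=[bot.place_of(c,n) for c in('scene','top')]
    for q in r: print(n,[(np.round(np.array(x['centre'])*[640,480]).tolist(),round(x['score'],2)) for x in q[:4]])
    if r[0] and r[1]: print('  tri',np.round(tri([ray(S,r[0][0]['centre']),ray(T,r[1][0]['centre'])]),4))
E
```

```text
pics
0.1 [ 0.20447944 -0.4556512   0.23050595] [ 9.77837772e-01  2.09361885e-01 -1.91621122e-04 -9.25636571e-04] 0.08539854927005222
burnisher [([424.0, 337.0], 0.93), ([470.0, 361.0], 0.84), ([484.0, 333.0], 0.67), ([428.0, 300.0], 0.63)]
burnisher [([190.0, 328.0], 0.92), ([219.0, 288.0], 0.88), ([179.0, 296.0], 0.87), ([242.0, 326.0], 0.68)]
  tri [ 0.3987  0.2918 -0.0107]
grip [([395.0, 336.0], 0.96), ([490.0, 298.0], 0.74), ([479.0, 325.0], 0.7), ([434.0, 265.0], 0.66)]
grip [([238.0, 321.0], 0.89), ([202.0, 242.0], 0.81), ([209.0, 286.0], 0.75)]
  tri [ 0.4003  0.2042 -0.0775]
roller [([471.0, 353.0], 0.95), ([483.0, 325.0], 0.83), ([393.0, 362.0], 0.75), ([423.0, 325.0], 0.71)]
roller [([185.0, 328.0], 0.95), ([242.0, 322.0], 0.79), ([176.0, 300.0], 0.75), ([208.0, 245.0], 0.7)]
  tri [ 0.3743  0.3391 -0.0377]
holder [([418.0, 334.0], 0.67)]
holder [([220.0, 288.0], 0.56), ([143.0, 265.0], 0.33), ([382.0, 285.0], 0.31)]
  tri [4.538e-01 2.568e-01 3.000e-04]
fixture [([238.0, 286.0], 0.57), ([276.0, 240.0], 0.55), ([247.0, 205.0], 0.28)]
fixture [([360.0, 210.0], 0.94), ([217.0, 288.0], 0.19)]
  tri [ 0.6286 -0.0913 -0.0074]
edge [([277.0, 231.0], 0.62), ([240.0, 285.0], 0.27)]
edge [([359.0, 249.0], 0.8)]
  tri [ 0.5189 -0.078   0.0868]
left_screw [([280.0, 244.0], 0.67)]
left_screw [([353.0, 242.0], 0.63)]
  tri [ 0.5328 -0.0616  0.0707]
right_screw [([255.0, 223.0], 0.87), ([281.0, 226.0], 0.21)]
right_screw [([379.0, 238.0], 0.98)]
  tri [ 0.5405 -0.1232  0.0949]
hammer [([249.0, 204.0], 0.79)]
hammer [([475.0, 290.0], 0.75)]
  tri [ 0.4181 -0.3584 -0.002 ]
file [([293.0, 242.0], 0.74), ([425.0, 337.0], 0.27)]
file [([381.0, 286.0], 0.71)]
  tri [ 0.4416 -0.1331 -0.0022]
gauge_block [([482.0, 426.0], 0.92)]
gauge_block [([142.0, 262.0], 0.67), ([220.0, 289.0], 0.54)]
  tri [ 0.5276  0.4448 -0.0023]
```

View pics/s1.png

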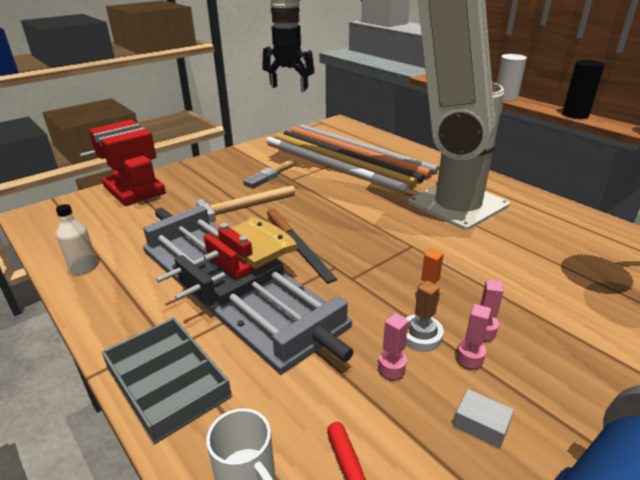

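View pics/t1.png

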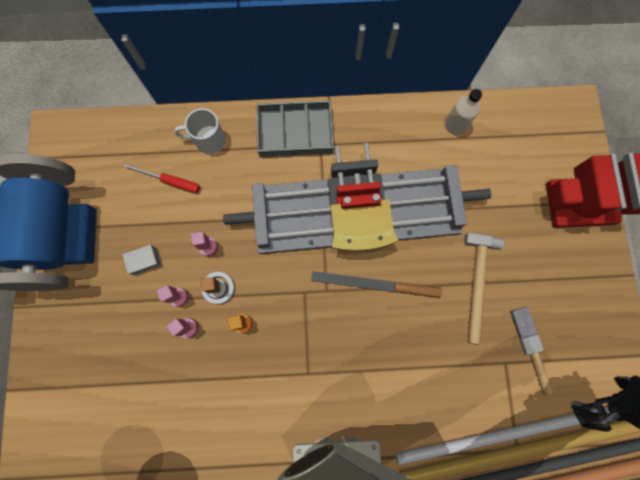

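In the scene picture the brown-handled tool stands in the white ring at about (427,305); in the top picture its handle is at (210,285) and the ring at (218,288). The look-alikes, in scene pixels, are orange (432,266) and pink (395,345), (475,335) and (490,310). Only the brown one stands in the ring, so it fits. I'll confirm that with enlarged crops.

Run:
```python
import cv2,numpy as np
s=cv2.imread('pics/s1.png');t=cv2.imread('pics/t1.png')
a=cv2.resize(s[240:360,380:460],None,fx=5,fy=5,interpolation=cv2.INTER_CUBIC)
b=cv2.resize(t[260:320,190:250],None,fx=6.6,fy=6.6,interpolation=cv2.INTER_CUBIC)
c=np.zeros((600,800,3),np.uint8);c[:,:400]=a;c[:b.shape[0],400:400+b.shape[1]]=b[:,:400]
cv2.imwrite('pics/c1.png',c)
cv2.imwrite('pics/c2.png',cv2.resize(t[140:280,220:500],None,fx=2.85,fy=2.85,interpolation=cv2.INTER_CUBIC))
```

```text
(no output)
```

View pics/c1.png

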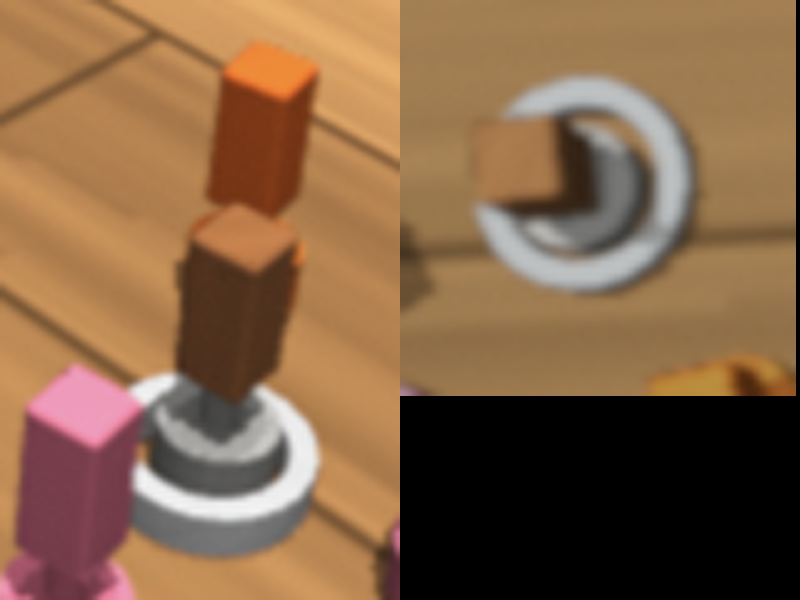

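View pics/c2.png

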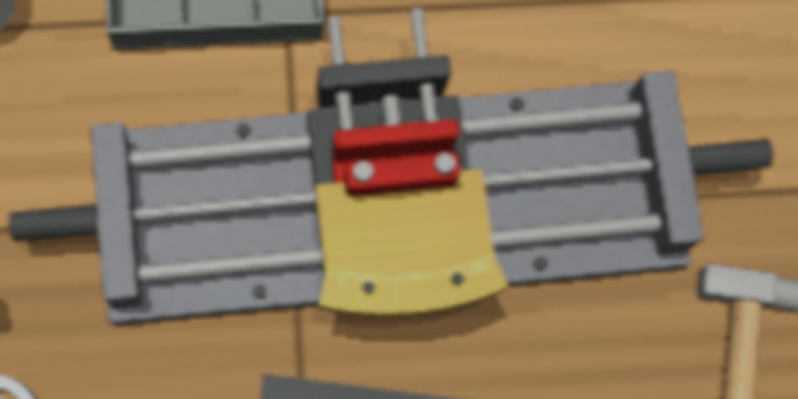

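The crop confirms the brown handle in the ring: top-face centre at about scene (429,288) and top (208,284). In the fixture crop the screws are at (349.5,240.7) and (380.4,237.5) in top-picture pixels.

Run:
```python
from h import *
S=shot('scene');T=shot('top')
P=lambda c,p,z=None:(ray(c,(p[0]/640,p[1]/480)) if z is None else atz(c,(p[0]/640,p[1]/480),z))
f=lambda x,y:((x+.5)/2.85-.5+220,(y+.5)/2.85-.5+140)
g=lambda x,y:((x-400+.5)/6.6-.5+190,(y+.5)/6.6-.5+260)
h=lambda x,y:((x+.5)/5-.5+380,(y+.5)/5-.5+240)
print('top of handle tri',tri([P(S,h(246,239)),P(T,g(519.5,161))]))
q=[P(T,g(*p),.114) for p in[(472,122),(558,118),(565,197),(483,208)]];print(np.round(q,4),np.mean(q,0))
s=[P(S,h(*p),.114) for p in[(190,238),(240,205),(300,238),(255,275)]];print(np.round(s,4),np.mean(s,0))
for q in(q,s):
  for i in range(4):
    d=q[(i+1)%4]-q[i];print('side',np.round(np.hypot(*d[:2]),4),'ang',np.round(np.degrees(np.arctan2(d[1],d[0]))%90,1))
c=[P(T,f(*p),.065) for p in[(95,127),(107,299),(698,238),(674,73)]];print('blocks',np.round(c,4),np.mean(c,0))
d=c[0]-c[3];e=c[1]-c[2];print('yaw',np.arctan2(-d[0],d[1]),np.arctan2(-e[0],e[1]))
l=P(T,f(369,287),.093);r=P(T,f(457,278),.093);d=l-r;print('screws',l,r,np.hypot(*d[:2]),'yaw',np.arctan2(-d[0],d[1]))
for n in['left_screw','right_screw','edge']:
  for cn,cc in(('scene',S),('top',T)):
    for x in bot.place_of(cn,n)[:2]: print(n,cn,np.round(np.array(x['centre'])*[640,480],1),np.round(atz(cc,x['centre'],.085 if n=='edge' else .093),4),x['score'])
```

```text
top of handle tri [0.45057805 0.26034317 0.10837701]
[[0.4633 0.2746 0.114 ]
 [0.4632 0.2466 0.114 ]
 [0.4373 0.2444 0.114 ]
 [0.4351 0.2709 0.114 ]] [0.44970073 0.25912355 0.114     ]
[[0.4705 0.2518 0.114 ]
 [0.4438 0.2511 0.114 ]
 [0.4426 0.2757 0.114 ]
 [0.4691 0.2784 0.114 ]] [0.45651236 0.26424916 0.114     ]
side 0.028 ang 89.7
side 0.026 ang 4.8
side 0.0266 ang 4.7
side 0.0285 ang 7.3
side 0.0266 ang 1.6
side 0.0247 ang 2.9
side 0.0267 ang 5.8
side 0.0266 ang 2.8
blocks [[ 0.6878  0.1638  0.065 ]
 [ 0.5411  0.1572  0.065 ]
 [ 0.5673 -0.3264  0.065 ]
 [ 0.7108 -0.3235  0.065 ]] [ 0.62673364 -0.08221063  0.065     ]
yaw 0.047260767116392634 0.054072403635659565
screws [ 0.53419294 -0.0524492   0.093     ] [ 0.53788286 -0.12224429  0.093     ] 0.06989257067304208 yaw 0.05281869524903725
left_screw top [348.9 243.3] [ 0.5275 -0.0515  0.093 ] 0.78
left_screw top [383.  236.6] [ 0.539 -0.129  0.093] 0.74
right_screw scene [259.2 224.1] [ 0.5394 -0.1215  0.093 ] 0.56
right_screw top [380.6 235.4] [ 0.542  -0.1239  0.093 ] 0.72
edge scene [276.  228.4] [ 0.5153 -0.0951  0.085 ] 0.73
edge top [360.2 250. ] [ 0.5125 -0.0765  0.085 ] 0.88
edge top [381.8 284.7] [ 0.4319 -0.1188  0.085 ] 0.62
```

Handle centre is about (0.452, 0.261), measured 108 mm high against 114 expected. The edge middle is about (0.514, -0.0885), the fixture yaw about 0.052 and the carriage close to 0. The block centre and both screws agree with this. Now I'll move over the tool.

```bash
python3 -m creep '[0.248,0.717,0.02,1.204,0.07,0.248,0.717,0.02,1.204,0.07,0.248,0.717,0.02,1.204,0.07,0.248,0.717,0.02,1.204,0.07,0.248,0.717,0.02,1.204,0.07,0.248,0.717,0.02,1.204,0.07,0.248,0.717,0.02,1.204,0.07,0.248,0.717,0.02,1.204,0.07,0.248,0.717,0.02,1.204,0.07,0.248,0.717,0.02,1.204,0.07]'
python3 - <<'E'
from h import *
o=bot.get_obs();p=o['eef_pos'];q=o['tool_rot'];y=2*np.arctan2(q[1],q[0])-np.pi/2
print(o['clock'],p,y,o['joint_pos'],o['ft_force']);print('remaining',.452-p[0],.261-p[1],.25-p[2],.055-y)
E
```

```text
clock: 2.43
eef_pos: [0.341, -0.0607, 0.2428]
tool_rot: [0.686, 0.728, 0.0, 0.001]
ft_force: [1.0, -0.7, 0.7]
grip_width: 0.0697
grasp_force: 0.0
2.4333 [ 0.3410215  -0.06066103  0.24277158] 0.059983691687766294 [-1.75928592e-01 -7.38635504e-02 -3.13124891e-01  1.32997384e+00
 -1.26072518e-04  1.33488394e+00] [ 0.98866518 -0.65219021  0.73603342]
remaining 0.11097850248637497 0.3216610253104551 0.007228422812299684 -0.004983691687766294
```

```bash
python3 -m creep '[0.037,0.107,0,0,0.07,0.074,0.214,0,0,0.07,0.111,0.322,0,0,0.07,0.111,0.322,0,0,0.07,0.111,0.322,0,0,0.07,0.111,0.322,0,0,0.07,0.111,0.322,0,0,0.07,0.111,0.322,0,0,0.07,0.111,0.322,0,0,0.07,0.111,0.322,0,0,0.07]'
python3 - <<'E'
from h import *
T=shot('top','t2.png');S=shot('scene','s2.png')
o=bot.get_obs();p=o['eef_pos'];q=o['tool_rot'];y=2*np.arctan2(q[1],q[0])-np.pi/2
print(o['clock'],p,y,o['ft_force']);print('remaining',.452-p[0],.261-p[1],.066-p[2],.055-y)
E
```

```text
clock: 3.27
eef_pos: [0.4521, 0.2619, 0.2413]
tool_rot: [0.686, 0.728, -0.0, -0.0]
ft_force: [-0.7, -0.5, 0.2]
grip_width: 0.0705
grasp_force: 0.0
3.3667 [0.45129563 0.25893607 0.24182521] 0.055460539191889424 [0.18054057 0.17230636 0.09390616]
remaining 0.0007043693937257567 0.002063932612941355 -0.17582521203495355 -0.0004605391918894239
```

```bash
python3 -m creep '[0,0.001,-0.04,0,0.07,0,0.001,-0.08,0,0.07,0,0.001,-0.115,0,0.07,0,0.001,-0.145,0,0.07,0,0.001,-0.165,0,0.07,0,0.001,-0.175,0,0.07,0,0.001,-0.175,0,0.07]'
python3 - <<'E'
from h import *
S=shot('scene');T=shot('top')
o=bot.get_obs();print(o['clock'],o['eef_pos'],o['ft_force'])
import numpy as np
a=cv2.resize(S['pixels'][200:380,340:520,::-1],(400,400),interpolation=cv2.INTER_CUBIC)
b=cv2.resize(T['pixels'][240:330,160:250,::-1],(400,400),interpolation=cv2.INTER_CUBIC)
cv2.imwrite('pics/c3.png',np.hstack([a,b]))
E
```

```text
clock: 3.95
eef_pos: [0.4501, 0.2579, 0.0656]
tool_rot: [0.688, 0.726, -0.002, -0.001]
ft_force: [-0.2, -0.6, 0.3]
grip_width: 0.0699
grasp_force: 0.0
4.05 [0.45248549 0.2598265  0.06851723] [ 0.32974883 -0.62642534  0.63088681]
```

View pics/c3.png

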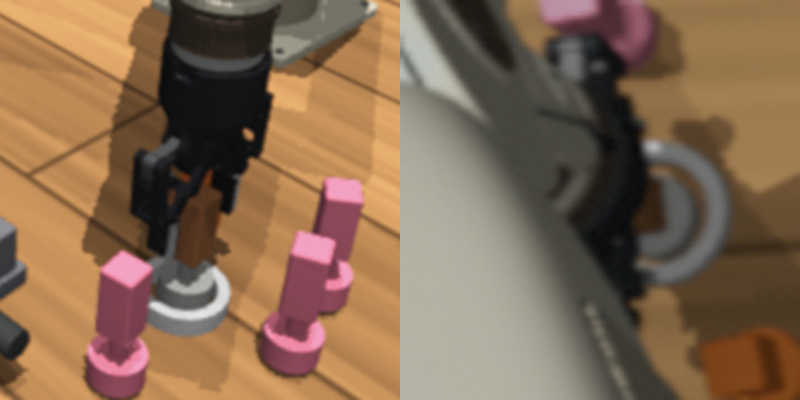

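The brown handle is between the fingers, at crop (200,215), and nothing else is touched. Close and lift; meanwhile I'll set up a carriage and head tracker on the red clamp in the scene camera.

```bash
python3 -m creep '[0,0,0,0,0.05,0,0,0,0,0.02,0,0,0,0,0.015,0,0,0,0,0.015,0,0,0,0,0.015,0,0,0,0,0.015,0,0,0,0,0.015,0,0,0,0,0.015]'; python3 -m creep '[0,0,0.01,0,0.015,0,0,0.03,0,0.015,0,0,0.06,0,0.015,0,0,0.09,0,0.015,0,0,0.1,0,0.015,0,0,0.1,0,0.015]'
cat >> h.py <<'E'
TH=.052; X=np.array([np.cos(TH),np.sin(TH)]); Y=np.array([-np.sin(TH),np.cos(TH)]); E0=np.array([.514,-.0885])
def clamp(c):  # world xy of red blob, plane z=.115
    p=c['pixels'].astype(int);m=((p[...,0]>90)&(p[...,0]>2.5*p[...,1])&(p[...,0]>2.5*p[...,2])).astype(np.uint8)
    m[:195]=0;m[340:]=0;m[:,:150]=0;m[:,390:]=0
    n,l,s,ct=cv2.connectedComponentsWithStats(m);i=[k for k in range(1,n) if s[k,4]>25]
    if not i: return None
    u=sum(ct[k]*s[k,4] for k in i)/sum(s[k,4] for k in i)
    w=atz(c,(u[0]/640,u[1]/480),.115)[:2]
    return w,u,sum(s[k,4] for k in i),len(i)
E
python3 - <<'E'
from h import *
for i in range(4):
    S=shot('scene','s3.png' if i==0 else None);w,u,a,n=clamp(S);o=bot.get_obs();print(o['clock'],w,u,a,n,np.round(o['eef_pos'],4),np.round(o['ft_force'],2),o['grip_width'],o['grasp_force'])
S['pixels']=cv2.imread('pics/s1.png')[:,:,::-1];print(clamp(S))
S['pixels']=cv2.imread('pics/s2.png')[:,:,::-1];print(clamp(S))
E
```

```text
clock: 4.72
eef_pos: [0.4527, 0.2611, 0.0687]
tool_rot: [0.687, 0.726, 0.001, 0.0]
ft_force: [-0.3, -0.5, 5.7]
grip_width: 0.0275
grasp_force: 59.3
clock: 5.22
eef_pos: [0.4536, 0.2615, 0.1703]
tool_rot: [0.687, 0.726, 0.003, 0.001]
ft_force: [0.7, 0.8, -3.1]
grip_width: 0.0277
grasp_force: 59.2
5.2667 [ 0.64925569 -0.05167266] [230.16331658 248.57035176] 796 2 [0.4524 0.2608 0.1679] [-0.43 -0.65 -4.17] 0.027408285033746024 59.19419825077057
5.3167 [ 0.64930266 -0.05147171] [230.19748428 248.62515723] 795 2 [0.4513 0.2602 0.1663] [-0.28 -0.95 -3.43] 0.027301525265501336 59.1647744178772
5.3667 [ 0.64934038 -0.05179704] [230.08953342 248.55863808] 793 2 [0.4506 0.2598 0.1653] [ 0.55 -0.22 -3.49] 0.027354851336005886 59.14475619792938
5.4167 [ 0.64939817 -0.05151048] [230.1425 248.635 ] 800 2 [0.4504 0.2596 0.1649] [-0.51 -1.18 -3.76] 0.027406250321279805 59.135136008262634
(array([ 0.64782526, -0.05676856]), array([229.41099855, 247.14037627]), np.int32(691), 3)
(array([ 0.64966028, -0.05061542]), array([230.27030303, 248.88969697]), np.int32(825), 2)
```

View pics/s3.png

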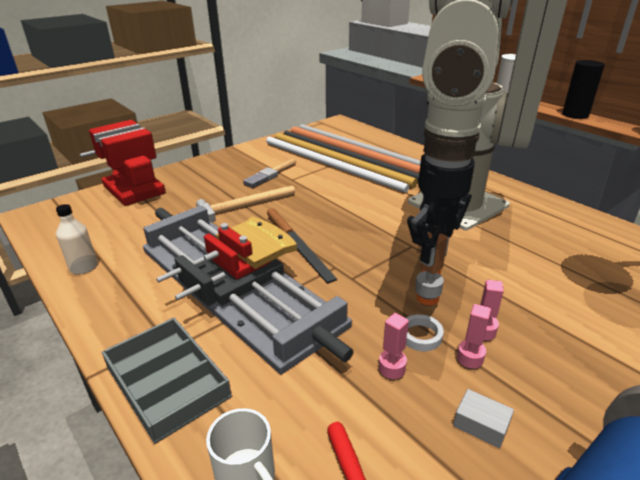

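The picture shows the brown tool lifted clear of the ring, upright at about (430,270), with the orange and pink tools still standing. Next I'll make the clamp tracker more robust.

Run:
```python
from h import *
S=shot('scene')
ims=[cv2.imread(f'pics/s{i}.png')[:,:,::-1] for i in(1,2,3)]
for lo,k in((90,2.5),(50,2),(50,1.7),(40,2.5),(60,3)):
    for im in ims:
        p=im.astype(int);m=((p[...,0]>lo)&(p[...,0]>k*p[...,1])&(p[...,0]>k*p[...,2]));m[:195]=0;m[340:]=0;m[:,:150]=0;m[:,390:]=0
        n,l,s,ct=cv2.connectedComponentsWithStats(m.astype(np.uint8));j=1+np.argmax(s[1:,4]);print(lo,k,m.sum(),n,np.argwhere(m).mean(0)[::-1].round(2),s[j],ct[j].round(2))
for a,b in((0,1),(1,2)):
    t=ims[a][215:285,195:305];r=cv2.matchTemplate(ims[b][195:305,175:325].copy(),t.copy(),cv2.TM_CCOEFF_NORMED);_,v,_,mx=cv2.minMaxLoc(r);x,y=mx;print('tm',v,x-20,y-20)
E0=1
c0=atz(S,(230/640,248/480),.115)
E=np.array(S['extrinsics']);K=np.array(S['camera_matrix'])
pr=lambda w:(lambda q:q[:2]/q[2])(K@(E[:3,:3]@w+E[:3,3]))
for d in([.0,.01,0],[.01,0,0],[0,.1,0],[0,-.1,0]): print(d,pr(c0+d)-pr(c0))
print('cam pos',-E[:3,:3].T@E[:3,3])
```

```text
90 2.5 691 4 [229.41 247.14] [204 233  34  37 325] [221.5  246.83]
90 2.5 825 3 [230.27 248.89] [204 233  47  45 548] [228.07 254.05]
90 2.5 798 4 [230.14 248.58] [204 233  47  44 527] [227.96 253.74]
50 2 1511 3 [229.24 251.41] [ 204  227   66   52 1495] [230.05 252.01]
50 2 1514 3 [229.34 251.52] [ 204  227   66   52 1499] [230.11 252.08]
50 2 1511 3 [229.25 251.45] [ 204  227   66   52 1495] [230.06 252.05]
50 1.7 1566 5 [230.3  251.73] [ 204  227   66   52 1540] [230.4  251.99]
50 1.7 1568 4 [229.78 251.6 ] [ 204  227   67   52 1548] [230.48 252.14]
50 1.7 1567 6 [230.03 251.67] [ 204  227   67   52 1544] [230.43 252.07]
40 2.5 1445 5 [229.16 251.57] [ 204  228   51   51 1431] [229.76 252.02]
40 2.5 1440 4 [229.12 251.55] [ 204  228   52   51 1427] [229.75 252.01]
40 2.5 1441 4 [229.14 251.55] [ 204  228   51   51 1428] [229.76 252.02]
60 3 1371 3 [229.28 251.64] [ 205  228   50   51 1362] [229.79 252.01]
60 3 1375 3 [229.27 251.78] [ 205  228   50   51 1366] [229.78 252.15]
60 3 1377 3 [229.29 251.73] [ 205  228   50   51 1368] [229.8 252.1]
tm 0.9997262358665466 0 0
tm 0.9997467398643494 0 0
[0.0, 0.01, 0] [2.79523064 2.27868833]
[0.01, 0, 0] [-4.64694426  1.95650247]
[0, 0.1, 0] [29.85294426 24.3362944 ]
[0, -0.1, 0] [-25.93423796 -21.14174215]
cam pos [0.99728473 0.6377473  0.62338812]
```

```bash
cat > plan.py <<'E'
import numpy as np
def sim(y,N,m,c=0,v=0,dt=.01,T=9):
    out=[]
    for k in range(int(T/dt)):
        t=k*dt;a=(-12*c-2*v-N(t)*y(t)/.252)/m;v+=a*dt;c+=v*dt;out.append((t,y(t),c,v))
    return np.array(out)
if __name__=='__main__':
  for y0,th,tc,N0 in((.045,1,7,5.5),(.042,1,7,5.3),(.042,.8,7,5.3),(.042,.8,8,5.3),(.042,.8,6.5,5.3),(.042,.8,9,5.3)):
    for m in(3.4,5,6.6):
      y=lambda t:np.interp(t,[0,th,th+tc],[y0,y0,-y0]);N=lambda t:N0*min(1,t/.3)
      o=sim(y,N,m,T=th+tc+1);e=o[-1];print(y0,th,tc,N0,m,'min %.3f max %.3f end c %.3f v %.3f amp %.3f vmax %.3f'%(o[:,2].min(),o[:,2].max(),e[2],e[3],np.hypot(e[2],e[3]/np.sqrt(12/m)),abs(o[:,3]).max()))
E
python3 plan.py
```

```text
0.045 1 7 5.5 3.4 min -0.125 max 0.085 end c 0.085 v 0.007 amp 0.085 vmax 0.121
0.045 1 7 5.5 5 min -0.126 max 0.108 end c 0.104 v -0.020 amp 0.105 vmax 0.108
0.045 1 7 5.5 6.6 min -0.125 max 0.115 end c 0.115 v 0.028 amp 0.116 vmax 0.104
0.042 1 7 5.3 3.4 min -0.113 max 0.077 end c 0.077 v 0.006 amp 0.077 vmax 0.109
0.042 1 7 5.3 5 min -0.113 max 0.097 end c 0.093 v -0.018 amp 0.094 vmax 0.097
0.042 1 7 5.3 6.6 min -0.112 max 0.103 end c 0.103 v 0.025 amp 0.105 vmax 0.094
0.042 0.8 7 5.3 3.4 min -0.109 max 0.075 end c 0.075 v 0.003 amp 0.075 vmax 0.109
0.042 0.8 7 5.3 5 min -0.109 max 0.098 end c 0.096 v -0.014 amp 0.097 vmax 0.096
0.042 0.8 7 5.3 6.6 min -0.108 max 0.099 end c 0.099 v 0.031 amp 0.102 vmax 0.092
0.042 0.8 8 5.3 3.4 min -0.110 max 0.083 end c 0.083 v 0.006 amp 0.084 vmax 0.109
0.042 0.8 8 5.3 5 min -0.110 max 0.083 end c 0.076 v -0.011 amp 0.076 vmax 0.092
0.042 0.8 8 5.3 6.6 min -0.109 max 0.103 end c 0.103 v -0.007 amp 0.103 vmax 0.088
0.042 0.8 6.5 5.3 3.4 min -0.109 max 0.080 end c 0.077 v -0.010 amp 0.077 vmax 0.109
0.042 0.8 6.5 5.3 5 min -0.108 max 0.102 end c 0.102 v 0.002 amp 0.102 vmax 0.099
0.042 0.8 6.5 5.3 6.6 min -0.106 max 0.085 end c 0.085 v 0.042 amp 0.090 vmax 0.095
0.042 0.8 9 5.3 3.4 min -0.111 max 0.084 end c 0.083 v -0.007 amp 0.083 vmax 0.109
0.042 0.8 9 5.3 5 min -0.111 max 0.074 end c 0.074 v 0.013 amp 0.074 vmax 0.092
0.042 0.8 9 5.3 6.6 min -0.111 max 0.090 end c 0.081 v -0.017 amp 0.082 vmax 0.085
```

```bash
sed -i 's/>90)&(p\[...,0\]>2.5/>40)\&(p[...,0]>2.5/; s/i=\[k for k.*/i=[1+int(np.argmax(s[1:,4]))] if n>1 else []/' h.py
python3 -m creep '[-0.001,-0.015,0,0,0.015,-0.003,-0.05,0,0,0.015,-0.006,-0.09,0,0,0.015,-0.009,-0.13,0,0,0.015,-0.012,-0.17,0,0,0.015,-0.015,-0.21,0,0,0.015,-0.018,-0.25,-0.005,0,0.015,-0.02,-0.28,-0.015,0,0.015,-0.021,-0.298,-0.025,0,0.015,-0.021,-0.306,-0.031,0,0.015]'; python3 -m creep '[0,0,0,0,0.015,0,0,0,0,0.015,0,0,0,0,0.015,0,0,0,0,0.015]'
python3 - <<'E'
from h import *
for i in range(4):
    S=shot('scene');w,u,a,n=clamp(S);o=bot.get_obs();d=o['eef_pos'][:2]-E0;q=o['tool_rot']
    print(o['clock'],w,u,a,np.round(o['eef_pos'],4),np.round(o['ft_force'],2),'fx',d@X,'fy',d@Y,2*np.arctan2(q[1],q[0])-np.pi/2)
T=shot('top')
cv2.imwrite('pics/c4.png',np.hstack([cv2.resize(S['pixels'][180:300,190:350,::-1],(400,300),interpolation=cv2.INTER_CUBIC),cv2.resize(T['pixels'][180:300,280:440,::-1],(400,300),interpolation=cv2.INTER_CUBIC)]))
E
```

```text
clock: 6.3
eef_pos: [0.4286, -0.0484, 0.1345]
tool_rot: [0.689, 0.725, -0.001, -0.001]
ft_force: [0.6, 0.0, -3.3]
grip_width: 0.0276
grasp_force: 58.9
clock: 6.63
eef_pos: [0.4313, -0.0445, 0.1366]
tool_rot: [0.687, 0.727, 0.0, 0.0]
ft_force: [-0.1, 0.7, -3.4]
grip_width: 0.0275
grasp_force: 58.9
6.6833 [ 0.65580219 -0.04223818] [229.75437369 252.02659202] 1429 [ 0.4314 -0.0445  0.1367] [ 0.57 -0.71 -3.44] fx -0.08023938848395108 fy 0.048230116141911764 0.057127587158183335
6.7333 [ 0.65579583 -0.04220275] [229.7672956  252.03354298] 1431 [ 0.4313 -0.0445  0.1367] [ 0.08 -0.47 -3.39] fx -0.0802895805905077 fy 0.04819079202396502 0.05707176108582179
6.7833 [ 0.65582379 -0.04217857] [229.76100629 252.04472397] 1431 [ 0.4313 -0.0447  0.1367] [ 0.07  0.03 -4.04] fx -0.08032182689867899 fy 0.04808573088919885 0.05693964819821917
6.8333 [ 0.65578677 -0.04227009] [229.75262789 252.01611773] 1427 [ 0.4312 -0.0448  0.1366] [ 0.19 -0.42 -3.22] fx -0.08040946651705043 fy 0.04796063212981112 0.05663899694715502
```

View pics/c4.png

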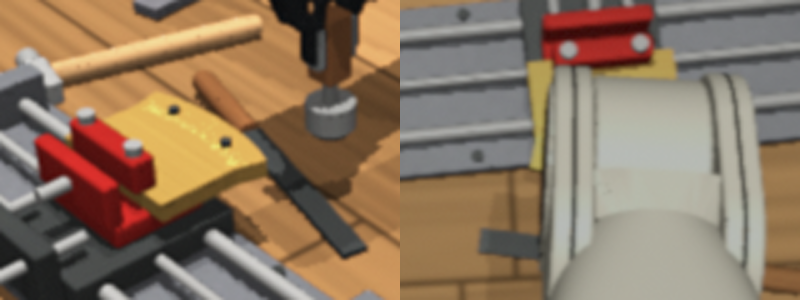

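The crop shows the roller in the air in front of the plate, at scene (322,225), with the screws at scene (259.6,224) and (280,237). The carriage is still centred. Next I'll write the estimator/planner and creep nearer, staying short of contact.

```bash
cat > est.py <<'E'
# est.py dx dy tphase [n] : log the last call's shift, measure, plan the next n rows (world dx,dy from commanded pose)
import sys,json,os
from h import *
M=5.0;HT=.027;Y0=.044;W0=np.array([.6558,-.0422]);TH0,TC=.9,8.0
dx,dy,tp=map(float,sys.argv[1:4]);n=int(sys.argv[4]) if len(sys.argv)>4 else 6
yref=lambda t:np.interp(t,[0,TH0,TH0+TC],[Y0,Y0,-Y0])
L=json.load(open('log.json')) if os.path.exists('log.json') else None
o=bot.get_obs();S=bot.camera('scene');t=o['clock']
w,u,a,_=clamp(S);c,h=(w-W0)@Y,(w-W0)@X
d=o['eef_pos'][:2]-E0;x,r=d@X,d@Y;y=r-c;F=o['ft_force'][:2];N=200*max(h,0)
cmd=np.array(L['cmd'])+[dx,dy] if L else o['eef_pos'][:2]
def step(c,v,y,N,dt): 
    v+=(-12*c-2*v-N*y/.252)/M*dt;return c+v*dt,v
v=0
if L and t>L['t']:
    cc,v=L['c'],L['v'];T=t-L['t'];k=max(1,int(T/.005))
    for i in range(k):
        s=(i+.5)/k;rr=L['r']+(r-L['r'])*s;NN=L['N']+(N-L['N'])*s;cc,v=step(cc,v,rr-cc,NN,T/k)
    inn=c-cc;v+=1.2*inn/T if T>.1 else 0
    print('innov mm %.1f'%(1e3*inn))
json.dump(dict(t=t,c=c,v=v,r=r,N=N,cmd=cmd.tolist()),open('log.json','w'))
dc=cmd-E0
print('t %.2f c %.1f v %.1f h %.1f (N %.2f) y %.1f | fx %.1f r %.1f | cmd-meas %.1f %.1f | hgeo %.1f z %.4f F %.2f %.2f px %s'%(t,c*1e3,v*1e3,h*1e3,N,y*1e3,x*1e3,r*1e3,(dc@X-x)*1e3,(dc@Y-r)*1e3,(x+.022-y*y/.504)*1e3,o['eef_pos'][2],F@X,F@Y,u.round(1)))
# plan
for i in range(10): c,v=step(c,v,r-c,N,.005)
y1=r-c;e0=y1-yref(tp);rows=[]
h0=h;bx=np.clip(HT-h,-.006,.006) if h>.015 else 0
for k in range(1,n+1):
    for i in range(16):
        s=(k-1+(i+1)/16)/12;yy=yref(tp+s)+e0*np.exp(-s/.25);c,v=step(c,v,yy,200*HT if h>.015 else 200*HT*min(1,max(0,(k-1)/3)),1/192)
    rd=c+yy;xd=x+bx*min(1,k/4)+(yy**2-y**2)/.504   # keep press constant, correct slowly
    g=(cmd-E0)+X*(xd-x)+Y*(rd-r)-(cmd-E0)
    rows.append(g.round(4).tolist()+[0,0,.015]);print(k,'y %.1f c %.1f r %.1f'%(yy*1e3,c*1e3,rd*1e3),g.round(4))
E
python3 -m creep '[0.01,0,0,0,0.015,0.022,0,0,0,0.015,0.034,0,0,0,0.015,0.043,0,0,0,0.015,0.048,0.0005,0,0,0.015,0.048,0.0005,0,0,0.015,0.048,0.0005,0,0,0.015,0.048,0.0005,0,0,0.015]'
python3 est.py 0 0 0
python3 - <<'E'
from h import *
S=shot('scene','s5.png');K=np.array(S['camera_matrix']);E=np.array(S['extrinsics']);o=bot.get_obs();p=o['eef_pos']
pr=lambda w:(lambda q:(q[:2]/q[2]).round(1))(K@(E[:3,:3]@w+E[:3,3]))
print(p,'pred roller',pr(p+[0,0,-.049]),'foot',pr(p+[0,0,-.067]))
for n in('roller','burnisher','left_screw','right_screw','edge'):print(n,[(np.round(np.array(q['centre'])*[640,480],1),round(q['score'],2)) for q in bot.place_of('scene',n)[:4]])
for a,b in((22,35),(22,-35),(0,0)): print('pred',a,b,pr(np.r_[E0+X*a/1e3+Y*b/1e3,.093 if a else .085]))
cv2.imwrite('pics/c5.png',cv2.resize(S['pixels'][190:280,220:340,::-1],(800,600),interpolation=cv2.INTER_CUBIC))
E
```

```text
clock: 7.55
eef_pos: [0.4781, -0.045, 0.136]
tool_rot: [0.687, 0.726, -0.0, -0.001]
ft_force: [-0.3, 0.0, -3.2]
grip_width: 0.0274
grasp_force: 59.1
t 7.55 c -0.0 v 0.0 h -0.0 (N 0.00) y 45.3 | fx -33.6 r 45.3 | cmd-meas 0.0 0.0 | hgeo -15.7 z 0.1360 F -0.32 0.02 px [229.8 252. ]
1 y 45.0 c -0.0 r 44.9 [-0.     -0.0004]
2 y 44.7 c -0.2 r 44.4 [-0.0001 -0.0009]
3 y 44.5 c -1.1 r 43.4 [-0.    -0.002]
4 y 44.3 c -3.1 r 41.3 [ 0.    -0.004]
5 y 44.3 c -6.2 r 38.1 [ 0.0002 -0.0073]
6 y 44.2 c -10.4 r 33.8 [ 0.0004 -0.0115]
[ 0.47820115 -0.04502943  0.13618535] pred roller [304.5 231. ] foot [304.7 238.2]
roller [(array([390.2, 362.3]), 0.94), (array([473.4, 354.4]), 0.92), (array([426.4, 291.7]), 0.63), (array([484.2, 325.9]), 0.59)]
burnisher [(array([429.2, 300.2]), 0.8), (array([307. , 239.9]), 0.71), (array([484.7, 333.8]), 0.69), (array([391.2, 374. ]), 0.59)]
left_screw [(array([280. , 240.3]), 0.89), (array([251. , 205.7]), 0.45)]
right_screw [(array([259.8, 224.7]), 0.96)]
edge [(array([276.5, 228.8]), 0.8)]
pred 22 35 [280.4 236.6]
pred 22 -35 [259.6 223.7]
pred 0 0 [278.4 229.4]
```

View pics/c5.png

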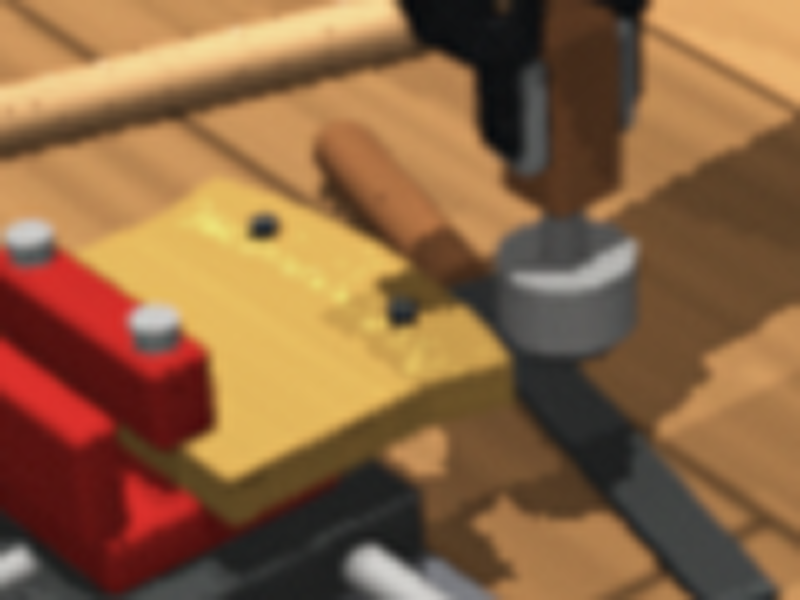

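Predicted screw pixels match the picture, (280,237) and (259.5,224). The roller stands about 16 mm in front of the edge at y≈45 mm and sits slightly low, so I'll add 3 mm. Press on now.

```bash
python3 -m creep '[0.008,0.0004,0.001,0,0.015,0.015,0.0008,0.002,0,0.015,0.021,0.0011,0.003,0,0.015,0.027,0.001,0.003,0,0.015,0.033,0.0005,0.003,0,0.015,0.0381,-0.001,0.003,0,0.015,0.0412,-0.0035,0.003,0,0.015,0.0414,-0.0074,0.003,0,0.015]'
python3 est.py 0.0414 -0.0074 0.25
```

```text
clock: 8.57
eef_pos: [0.5202, -0.0524, 0.1389]
tool_rot: [0.687, 0.726, -0.0, -0.001]
ft_force: [-5.2, -0.1, -0.1]
grip_width: 0.0271
grasp_force: 59.8
innov mm 12.1
t 8.57 c -10.7 v -50.2 h 22.6 (N 4.51) y 46.4 | fx 8.1 r 35.7 | cmd-meas -0.7 0.1 | hgeo 25.8 z 0.1389 F -5.21 0.17 px [216.2 254.5]
1 y 47.6 c -18.6 r 29.1 [ 0.0017 -0.0066]
2 y 46.6 c -24.7 r 21.9 [ 0.003  -0.0137]
3 y 45.9 c -31.6 r 14.2 [ 0.0043 -0.0213]
4 y 45.3 c -39.1 r 6.2 [ 0.0058 -0.0293]
5 y 45.0 c -47.1 r -2.1 [ 0.0061 -0.0376]
6 y 44.7 c -55.3 r -10.6 [ 0.0065 -0.0461]
```

```bash
python3 -m creep '[0.0015,-0.0066,0,0,0.015,0.003,-0.0137,0,0,0.015,0.0043,-0.0213,0,0,0.015,0.0055,-0.0293,0,0,0.015,0.0061,-0.0376,0,0,0.015,0.0065,-0.0461,0,0,0.015]'
python3 est.py 0.0065 -0.0461 0.8
```

```text
clock: 9.12
eef_pos: [0.5253, -0.099, 0.1389]
tool_rot: [0.687, 0.726, -0.001, -0.001]
ft_force: [-5.9, 0.6, -1.2]
grip_width: 0.0273
grasp_force: 60.0
innov mm -2.9
t 9.12 c -53.0 v -88.4 h 25.2 (N 5.04) y 41.8 | fx 10.8 r -11.1 | cmd-meas 0.7 0.5 | hgeo 29.3 z 0.1389 F -5.90 0.94 px [202.8 245.8]
1 y 45.6 c -64.9 r -19.2 [ 0.0015 -0.008 ]
2 y 44.4 c -72.3 r -27.9 [ 0.0022 -0.0167]
3 y 43.2 c -79.7 r -36.5 [ 0.0029 -0.0253]
4 y 42.0 c -86.8 r -44.7 [ 0.0036 -0.0335]
5 y 40.9 c -93.4 r -52.5 [ 0.0038 -0.0412]
6 y 39.9 c -99.5 r -59.6 [ 0.004  -0.0483]
```

```bash
python3 -m creep '[0.0012,-0.008,0,0,0.015,0.0018,-0.0167,0,0,0.015,0.0024,-0.0253,0,0,0.015,0.003,-0.0335,0,0,0.015,0.0034,-0.0412,0,0,0.015,0.0036,-0.0483,0,0,0.015]'
python3 est.py 0.0036 -0.0483 1.35
```

```text
clock: 9.67
eef_pos: [0.5289, -0.1476, 0.1389]
tool_rot: [0.688, 0.726, -0.001, -0.001]
ft_force: [-5.9, 1.0, -2.0]
grip_width: 0.0271
grasp_force: 60.1
innov mm -9.0
t 9.67 c -105.3 v -78.4 h 24.6 (N 4.93) y 45.5 | fx 11.8 r -59.8 | cmd-meas 0.8 0.8 | hgeo 29.7 z 0.1389 F -5.86 1.35 px [188.8 234.9]
1 y 45.4 c -114.8 r -69.4 [ 0.0011 -0.0095]
2 y 42.4 c -119.8 r -77.4 [ 0.0016 -0.0175]
3 y 40.0 c -124.0 r -83.9 [ 0.0021 -0.024 ]
4 y 38.1 c -127.1 r -89.0 [ 0.0027 -0.0291]
5 y 36.4 c -129.2 r -92.8 [ 0.0026 -0.0329]
6 y 34.9 c -130.1 r -95.2 [ 0.0025 -0.0353]
```

The carriage is running somewhat farther than planned. The clamp centroid sits lower than I assumed, so the true scale is about 1.05. I'll simulate a quicker catch-up before moving; the clock is standing still.

Run:
```python
import numpy as np
for rt in([-76,-98,-115,-121,-122],[-80,-106,-126,-133,-135],[-80,-108,-128,-133,-133]):
  for m,N,c,v in((5,5.5,-110.5,-82),(4,5.9,-110.5,-92),(5,5.9,-110.5,-92),(6.5,5.9,-110.5,-95)):
    tt=[0,.05]+[.05+k/12 for k in range(1,6)]+[1];R=[-59.8,-59.8]+rt+[rt[-1]];t=0;o=[];mn=0
    while t<.55:
        y=np.interp(t-.02,tt,R)-c;v+=(-12*c-2*v-N*y/.252)/m*.001;c+=v*.001;t+=.001;mn=min(mn,c)
        if abs((t-.05)*12-round((t-.05)*12))<.006:o.append((round(c),round(y)))
    print(rt,m,N,'min %.0f end v %.0f'%(mn,v),o)
```

```text
[-76, -98, -115, -121, -122] 5 5.5 min -134 end v 24 [(-115, 55), (-121, 49), (-126, 34), (-131, 20), (-133, 14), (-134, 12), (-133, 11)]
[-76, -98, -115, -121, -122] 4 5.9 min -137 end v 32 [(-115, 55), (-122, 50), (-128, 36), (-133, 22), (-136, 17), (-137, 15), (-135, 13)]
[-76, -98, -115, -121, -122] 5 5.9 min -140 end v 8 [(-115, 55), (-122, 50), (-129, 36), (-134, 23), (-138, 18), (-140, 18), (-140, 18)]
[-76, -98, -115, -121, -122] 6.5 5.9 min -147 end v -18 [(-115, 55), (-123, 51), (-130, 37), (-136, 25), (-141, 21), (-144, 23), (-147, 25)]
[-80, -106, -126, -133, -135] 5 5.5 min -132 end v 42 [(-115, 55), (-121, 46), (-126, 27), (-130, 9), (-132, 1), (-132, -3), (-130, -5)]
[-80, -106, -126, -133, -135] 4 5.9 min -135 end v 57 [(-115, 55), (-122, 47), (-128, 29), (-133, 12), (-135, 4), (-134, 0), (-131, -4)]
[-80, -106, -126, -133, -135] 5 5.9 min -138 end v 27 [(-115, 55), (-122, 47), (-129, 29), (-134, 13), (-137, 6), (-138, 3), (-137, 2)]
[-80, -106, -126, -133, -135] 6.5 5.9 min -144 end v -3 [(-115, 55), (-123, 48), (-130, 30), (-136, 15), (-140, 9), (-143, 8), (-144, 9)]
[-80, -108, -128, -133, -133] 5 5.5 min -132 end v 43 [(-115, 55), (-121, 46), (-126, 25), (-130, 7), (-132, 0), (-132, -1), (-129, -4)]
[-80, -108, -128, -133, -133] 4 5.9 min -135 end v 57 [(-115, 55), (-122, 47), (-128, 27), (-133, 10), (-135, 3), (-134, 1), (-130, -3)]
[-80, -108, -128, -133, -133] 5 5.9 min -138 end v 28 [(-115, 55), (-122, 47), (-129, 28), (-134, 11), (-137, 5), (-138, 5), (-136, 3)]
[-80, -108, -128, -133, -133] 6.5 5.9 min -144 end v -3 [(-115, 55), (-123, 48), (-130, 29), (-136, 13), (-140, 8), (-143, 10), (-144, 11)]
```

```bash
python3 -m creep '[-0.0009,-0.0301,0,0,0.015,-0.0027,-0.0622,0,0,0.015,-0.0022,-0.0802,0,0,0.015,-0.0019,-0.0872,0,0,0.015]'
sed -i 's/^w,u,a,_=clamp(S).*/w,u,a,_=clamp(S);c,h=1.05*((w-W0)@Y),1.05*((w-W0)@X);cv2.imwrite("pics\/e%05.2f.png"%t,S["pixels"][:,:,::-1])/' est.py
python3 est.py -0.0019 -0.0872 3
```

```text
clock: 10.05
eef_pos: [0.5267, -0.2379, 0.1387]
tool_rot: [0.689, 0.725, -0.002, 0.0]
ft_force: [-5.2, -0.0, -1.9]
grip_width: 0.0275
grasp_force: 59.8
innov mm -15.7
t 10.05 c -135.8 v -31.2 h 24.4 (N 4.88) y -14.0 | fx 5.0 r -149.9 | cmd-meas 1.2 3.9 | hgeo 26.6 z 0.1387 F -5.23 0.26 px [183.2 229.9]
1 y -4.3 c -136.5 r -140.8 [-0.0002  0.0091]
2 y 1.7 c -133.8 r -132.1 [-0.      0.0178]
3 y 5.7 c -129.0 r -123.3 [0.0002 0.0266]
4 y 8.3 c -122.4 r -114.1 [0.0005 0.0358]
5 y 9.9 c -114.3 r -104.4 [0.     0.0455]
6 y 10.8 c -104.9 r -94.1 [-0.0005  0.0559]
```

```bash
cat > fit.py <<'E'
import numpy as np
from scipy.optimize import least_squares
R=[(7.6,45.5)]+[(7.9+k/12-.0,r) for k,r in zip(range(1,9),[45.3,45.3,45.3,45,44.1,42.3,39.7,35.8])]
t0=8.5667
def add(t,base,s): return [(t+.05,base)]+[(t+.05+(k+1)/12,base+q) for k,q in enumerate(s)]
R=[(7.8,45.3),(t0-5/12,45.3),(t0-4/12,44.9),(t0-3/12,44.1),(t0-2/12,42.3),(t0-1/12,39.7),(t0,35.8)]
R+=add(8.5667,35.7,[-6.6,-13.8,-21.4,-29.5,-37.8,-46.4])+add(9.1167,-11.1,[-8,-16.8,-25.4,-33.6,-41.3,-48.4])+add(9.6667,-59.8,[-30,-62,-80,-90])
H=[(t0-.5,0),(t0-.45,3),(t0-.25,14),(t0,23.7),(9.12,26.5),(9.67,25.9),(10.05,24.4),(12,24.4)]
D=[(8.5667,-11.2),(9.1167,-55.7),(9.6667,-110.5),(10.05,-135.8)]
R=np.array(R);H=np.array(H)
def run(p,full=False):
    m,s,b=p;t=8.07;c=v=0;o=[];dt=.002;i=0
    while i<len(D):
        r=np.interp(t-.02,R[:,0],R[:,1]);N=.2*s*np.interp(t,H[:,0],H[:,1]);v+=(-12*c-2*v-N*(r+b-c)/.252)/m*dt;c+=v*dt;t+=dt
        if t>=D[i][0]:o.append(c);i+=1
    return (np.array(o),v) if full else np.r_[np.array(o)-[d[1] for d in D],(m-5)*.7,(s-1.05)*20,b/1.5]
if __name__=='__main__':
    f=least_squares(run,[5,1.05,0]);print(f.x,f.fun.round(1),run(f.x,True))
E
python3 fit.py
```

```text
[4.50151487 1.0533625  0.15319752] [ 2.4  1.5 -1.6  0.6 -0.3  0.1  0.1] (array([  -8.83090513,  -54.20147955, -112.13366318, -135.22205195]), np.float64(0.03656622009882482))
```

```bash
cat > mpc.py <<'E'
# mpc.py dx dy [n] [v0 override mm/s]
import sys,json
from h import *
from scipy.optimize import least_squares
M=4.5;S_=1.05;HT=.026;W0=np.array([.6558,-.0422]);TX,TE=15.4,16.7
dx,dy=map(float,sys.argv[1:3]);n=int(sys.argv[3]) if len(sys.argv)>3 else 6
L=json.load(open('log.json'));re='re' in sys.argv
def step(c,v,y,N,dt):
    v+=(-12*c-2*v-N*y/.252)/M*dt;return c+v*dt,v
if re: t,c,v,h,x,r=[L[k] for k in('t','c','v','h','x','r')];cmd=np.array(L['cmd'])
else:
    o=bot.get_obs();S=bot.camera('scene');t=o['clock'];w,u,a,_=clamp(S);c,h=S_*((w-W0)@Y),S_*((w-W0)@X)
    cv2.imwrite("pics/e%05.2f.png"%t,S["pixels"][:,:,::-1])
    d=o['eef_pos'][:2]-E0;x,r=d@X,d@Y;cmd=np.array(L['cmd'])+[dx,dy];F=o['ft_force'][:2]
    cc,v=L['c'],L['v'];P=L['path'];T=t-L['t'];k=int(T/.002)
    for i in range(k):
        s=i*T/k;cc,v=step(cc,v,np.interp(s-.02,P[0],P[1])-cc,1.03*(L['N']+(200*h-L['N'])*i/k),T/k)
    inn=c-cc;v+=1.2*inn/T
    dc=cmd-E0;y=r-c
    print('t %.2f innov %.1f | c %.1f v %.1f y %.1f h %.1f hgeo %.1f F %.2f %.2f | r %.1f x %.1f cmd-meas %.1f %.1f z %.4f'%(t,inn*1e3,c*1e3,v*1e3,y*1e3,h*1e3,(x+.022-y*y/.504)*1e3,F@X,F@Y,r*1e3,x*1e3,(dc@X-x)*1e3,(dc@Y-r)*1e3,o['eef_pos'][2]))
N=200*HT;y=r-c;c0,v0=c,v
for i in range(10): c0,v0=step(c0,v0,r-c0,200*h,.005)
ts=t+.05;y1=r-c0;e=max(TE,ts+.6);kn=np.arange(ts+.4,e+.39,.4)
def traj(p,dt=.01):
    tt=np.arange(ts+dt,e,dt);yy=np.interp(tt,np.r_[ts,kn],np.r_[y1,p]);c,v=c0,v0;C=[]
    for q in yy: c,v=step(c,v,q,N,dt);C.append(c)
    return tt,yy,np.array(C),v
def ref(k): return np.where(k>TX,-.043,np.interp(k,[10,TX-.4],[.015,-.024]))
def cost(p):
    tt,yy,C,v=traj(p,.02);C=C[::5]
    lim=np.where(kn<TX-.35,np.maximum(abs(p)-.028,0),0);wt=np.where(kn>TX,600,40)
    return np.r_[(C/.09)**2,(p-ref(kn))*wt,lim*1000,np.diff(np.r_[y1,p])/.4/.03*.5,np.hypot(C[-1],v/1.63)/.08]
p=least_squares(cost,ref(kn),max_nfev=30).x
tt,yy,C,ve=traj(p);print('plan y',(p*1e3).round(0).astype(int).tolist(),'c',(np.interp(kn,tt,C)*1e3).round(0).astype(int).tolist(),'min/max %.0f %.0f'%(C.min()*1e3,C.max()*1e3))
bx=np.clip(HT-h,-.004,.004);path=[[0,.05],[r,r]]
for k in range(1,n+1):
    s=ts+k/12;yk=np.interp(s,tt,yy);rd=np.interp(s,tt,C)+yk;xd=bx*min(1,k/4)+(yk**2-y**2)/.504
    g=X*xd+Y*(rd-r);path[0].append(.05+k/12);path[1].append(rd);print(k,'y %.1f r %.1f'%(yk*1e3,rd*1e3),(g*1e3).round(1))
json.dump(dict(t=t,c=c,v=v,h=h,x=x,r=r,N=200*h,cmd=cmd.tolist(),path=path),open('log.json','w'))
E
python3 - <<'E'
import json
L=json.load(open('log.json'));L.update(v=0.0,h=.0244,x=.005,c=-.1358,r=-.1499);json.dump(L,open('log.json','w'))
E
time python3 mpc.py 0 0 5 re
```

```text
plan y [6, 18, 19, 12, 2, -8, -15, -19, -19, -15, -11, -10, -17, -43, -43, -43, -43] c [-99, -34, 23, 50, 47, 26, 4, -7, -1, 16, 34, 44, 43, 40, 47, 63, 72] min/max -135 72
1 y -10.4 r -142.3 [-0.2  7.6]
2 y -6.2 r -132.2 [-0.4 17.7]
3 y -2.0 r -119.8 [-0.8 30.1]
4 y 2.3 r -105.5 [-1.1 44.4]
5 y 6.2 r -90.1 [-1.8 59.8]
real	0m1.582s
user	0m1.991s
sys	0m0.228s
```

```bash
sed -i 's/g=X\*xd+Y\*(rd-r)/g=X*xd+Y*(rd-(cmd-E0)@Y+.0006)/' mpc.py
python3 -m creep '[0,0.0037,0,0,0.015,-0.0002,0.0138,0,0,0.015,-0.0006,0.0265,0,0,0.015,-0.0009,0.041,0,0,0.015,-0.0016,0.0562,0,0,0.015]'
python3 mpc.py -0.0016 0.0562 5
```

```text
clock: 10.52
eef_pos: [0.5252, -0.1784, 0.1386]
tool_rot: [0.688, 0.726, -0.001, -0.001]
ft_force: [-5.2, -0.1, -2.6]
grip_width: 0.0273
grasp_force: 59.7
t 10.52 innov -10.7 | c -106.7 v 122.3 y 16.3 h 25.6 hgeo 27.9 F -5.22 0.18 | r -90.4 x 6.5 cmd-meas 1.0 0.6 z 0.1386
plan y [18, 18, 11, 2, -8, -16, -20, -20, -17, -13, -11, -17, -43, -43, -43, -43] c [-40, 14, 44, 46, 29, 9, -1, 3, 18, 34, 43, 42, 39, 47, 64, 70] min/max -99 70
1 y 11.5 r -77.4 [-0.9 13. ]
2 y 13.1 r -63.5 [-1.4 26.9]
3 y 14.7 r -49.1 [-2.  41.3]
4 y 16.3 r -34.4 [-2.6 55.9]
5 y 17.6 r -20.2 [-3.2 70.1]
```

```bash
python3 -m creep '[-0.0009,0.013,0,0,0.015,-0.0014,0.0269,0,0,0.015,-0.002,0.0413,0,0,0.015,-0.0026,0.0559,0,0,0.015,-0.0032,0.0701,0,0,0.015]'
python3 mpc.py -0.0032 0.0701 5
```

```text
clock: 10.98
eef_pos: [0.5218, -0.1076, 0.1385]
tool_rot: [0.688, 0.726, -0.001, -0.001]
ft_force: [-5.1, -0.8, -3.1]
grip_width: 0.0273
grasp_force: 59.8
t 10.98 innov -2.6 | c -39.5 v 152.8 y 20.0 h 25.6 hgeo 28.0 F -5.11 -0.51 | r -19.5 x 6.8 cmd-meas 1.1 -0.2 z 0.1385
plan y [17, 11, 0, -12, -21, -25, -23, -16, -10, -14, -43, -43, -43, -43, -43] c [21, 47, 45, 27, 9, 5, 15, 32, 44, 46, 42, 48, 62, 79, 81] min/max -30 81
1 y 13.5 r -6.1 [-1.1 14.1]
2 y 14.4 r 6.7 [-1.6 26.9]
3 y 15.4 r 18.7 [-2.  38.9]
4 y 16.4 r 29.9 [-2.5 50. ]
5 y 16.9 r 39.4 [-2.9 59.5]
```

```bash
python3 -m creep '[-0.0011,0.0141,0,0,0.015,-0.0016,0.0269,0,0,0.015,-0.002,0.0389,0,0,0.015,-0.0025,0.05,0,0,0.015,-0.0029,0.0595,0,0,0.015]'
python3 mpc.py -0.0029 0.0595 6
```

```text
clock: 11.45
eef_pos: [0.5188, -0.0479, 0.1384]
tool_rot: [0.687, 0.726, -0.001, -0.001]
ft_force: [-6.0, -0.2, -3.3]
grip_width: 0.0271
grasp_force: 59.8
t 11.45 innov 1.1 | c 24.7 v 108.7 y 15.6 h 26.2 hgeo 28.5 F -6.02 0.07 | r 40.3 x 6.9 cmd-meas 1.2 -0.4 z 0.1384
plan y [8, -2, -14, -22, -25, -22, -15, -10, -14, -43, -43, -43, -43] c [55, 50, 30, 10, 4, 13, 29, 42, 44, 41, 48, 64, 80] min/max 4 80
1 y 10.0 r 47.5 [-0.8  8.1]
2 y 9.5 r 53.4 [-1.1 14. ]
3 y 9.1 r 58.0 [-1.4 18.6]
4 y 8.6 r 61.2 [-1.7 21.8]
5 y 7.8 r 62.7 [-1.8 23.3]
6 y 5.6 r 61.5 [-1.8 22.1]
```

```bash
python3 -m creep '[-0.0008,0.0081,0,0,0.015,-0.0011,0.014,0,0,0.015,-0.0014,0.0186,0,0,0.015,-0.0017,0.0218,0,0,0.015,-0.0018,0.0233,0,0,0.015,-0.0018,0.0221,0,0,0.015]'
python3 mpc.py -0.0018 0.0221 6
```

```text
clock: 12.0
eef_pos: [0.5171, -0.026, 0.1384]
tool_rot: [0.687, 0.726, -0.001, -0.001]
ft_force: [-6.5, -0.4, -2.3]
grip_width: 0.0273
grasp_force: 59.7
t 12.00 innov 1.8 | c 58.6 v 10.8 y 3.7 h 25.9 hgeo 28.3 F -6.51 -0.02 | r 62.3 x 6.3 cmd-meas 1.1 -0.2 z 0.1384
plan y [-6, -16, -22, -23, -20, -14, -10, -15, -43, -43, -43, -43] c [48, 25, 6, 2, 13, 29, 41, 43, 41, 49, 65, 75] min/max 2 75
1 y 1.4 r 59.8 [ 0.1 -1.7]
2 y -0.6 r 56.3 [ 0.3 -5.2]
3 y -2.5 r 51.8 [ 0.6 -9.7]
4 y -4.5 r 46.5 [  0.9 -15. ]
5 y -6.5 r 40.5 [  1.3 -21. ]
6 y -8.5 r 34.0 [  1.7 -27.5]
```

```bash
python3 -m creep '[0.0001,-0.0017,0,0,0.015,0.0003,-0.0052,0,0,0.015,0.0006,-0.0097,0,0,0.015,0.0009,-0.015,0,0,0.015,0.0013,-0.021,0,0,0.015,0.0017,-0.0275,0,0,0.015]'
python3 mpc.py 0.0017 -0.0275 6
```

```text
clock: 12.55
eef_pos: [0.5189, -0.0543, 0.1385]
tool_rot: [0.688, 0.726, -0.001, -0.001]
ft_force: [-5.8, -1.3, -3.3]
grip_width: 0.0271
grasp_force: 59.7
t 12.55 innov -0.0 | c 42.3 v -58.0 y -8.4 h 26.1 hgeo 28.5 F -5.86 -0.95 | r 33.9 x 6.6 cmd-meas 1.1 0.7 z 0.1385
plan y [-21, -27, -25, -17, -9, -12, -43, -43, -43, -43, -43] c [15, 2, 7, 24, 40, 46, 44, 51, 65, 80, 83] min/max 1 83
1 y -8.7 r 25.4 [ 0.4 -8.5]
2 y -12.0 r 16.8 [  1.  -17.2]
3 y -15.2 r 8.2 [  1.6 -25.7]
4 y -18.5 r -0.1 [  2.2 -34. ]
5 y -21.4 r -7.6 [  2.8 -41.5]
6 y -22.7 r -12.9 [  3.2 -46.8]
```

```bash
python3 -m creep '[0.0004,-0.0085,0,0,0.015,0.001,-0.0172,0,0,0.015,0.0016,-0.0257,0,0,0.015,0.0022,-0.034,0,0,0.015,0.0028,-0.0415,0,0,0.015,0.0032,-0.0468,0,0,0.015]'
python3 mpc.py 0.0032 -0.0468 6
```

```text
clock: 13.1
eef_pos: [0.5221, -0.1019, 0.1385]
tool_rot: [0.688, 0.726, -0.002, -0.001]
ft_force: [-4.0, -0.8, -3.1]
grip_width: 0.0273
grasp_force: 59.7
t 13.10 innov -0.7 | c 8.1 v -49.7 y -21.9 h 26.0 hgeo 28.5 F -4.07 -0.59 | r -13.8 x 7.4 cmd-meas 1.1 1.4 z 0.1385
plan y [-25, -22, -14, -8, -13, -43, -43, -43, -43] c [-3, 6, 25, 41, 45, 43, 50, 65, 78] min/max -3 78
1 y -20.6 r -18.2 [ 0.2 -5.3]
2 y -21.7 r -21.9 [ 0.5 -9. ]
3 y -22.8 r -24.9 [  0.7 -11.9]
4 y -23.9 r -27.0 [  0.9 -14. ]
5 y -24.7 r -27.9 [  1. -15.]
6 y -24.1 r -26.7 [  0.9 -13.7]
```

```bash
python3 -m creep '[0.0002,-0.0053,0,0,0.015,0.0005,-0.009,0,0,0.015,0.0007,-0.0119,0,0,0.015,0.0009,-0.014,0,0,0.015,0.001,-0.015,0,0,0.015,0.0009,-0.0137,0,0,0.015]'
python3 mpc.py 0.0009 -0.0137 6
```

```text
clock: 13.65
eef_pos: [0.523, -0.1155, 0.1385]
tool_rot: [0.688, 0.726, -0.002, -0.001]
ft_force: [-6.7, -0.4, -1.4]
grip_width: 0.0274
grasp_force: 59.7
t 13.65 innov -4.0 | c -6.8 v 3.9 y -20.6 h 26.4 hgeo 28.7 F -6.73 -0.04 | r -27.4 x 7.6 cmd-meas 1.1 1.3 z 0.1385
plan y [-18, -12, -8, -14, -43, -43, -43, -43] c [5, 24, 38, 42, 42, 51, 67, 75] min/max -6 75
1 y -20.3 r -25.6 [-0.2  1.1]
2 y -19.6 r -23.0 [-0.5  3.6]
3 y -19.0 r -19.9 [-0.8  6.8]
4 y -18.3 r -16.2 [-1.1 10.4]
5 y -17.5 r -12.0 [-1.4 14.6]
6 y -16.3 r -7.0 [-1.8 19.6]
```

```bash
python3 -m creep '[-0.0002,0.0011,0,0,0.015,-0.0005,0.0036,0,0,0.015,-0.0008,0.0068,0,0,0.015,-0.0011,0.0104,0,0,0.015,-0.0014,0.0146,0,0,0.015,-0.0018,0.0196,0,0,0.015]'
sed -i 's/TX,TE=15.4,16.7/TX,TE=15.2,16.6/' mpc.py; python3 mpc.py -0.0018 0.0196 6
```

```text
clock: 14.2
eef_pos: [0.5212, -0.0954, 0.1385]
tool_rot: [0.688, 0.726, -0.002, -0.001]
ft_force: [-5.1, -0.4, -2.8]
grip_width: 0.0274
grasp_force: 59.6
t 14.20 innov 0.1 | c 10.1 v 49.8 y -17.3 h 26.0 hgeo 28.2 F -5.11 -0.14 | r -7.2 x 6.8 cmd-meas 1.1 0.8 z 0.1385
plan y [-8, -9, -43, -43, -43, -43] c [33, 44, 46, 55, 70, 82] min/max 13 82
1 y -17.3 r -0.3 [-0.4  6.7]
2 y -14.7 r 6.7 [-0.9 13.7]
3 y -12.2 r 13.6 [-1.4 20.6]
4 y -9.6 r 20.3 [-1.9 27.2]
5 y -7.6 r 26.0 [-2.2 32.9]
6 y -8.0 r 28.8 [-2.4 35.7]
```

```bash
python3 -m creep '[-0.0004,0.0067,0,0,0.015,-0.0009,0.0137,0,0,0.015,-0.0014,0.0206,0,0,0.015,-0.0018,0.0268,0,0,0.015,-0.0021,0.0315,0,0,0.015,-0.0022,0.033,0,0,0.015]'
python3 mpc.py -0.0022 0.033 6
```

```text
clock: 14.75
eef_pos: [0.5189, -0.0614, 0.1384]
tool_rot: [0.687, 0.726, -0.001, -0.001]
ft_force: [-5.2, -0.7, -2.8]
grip_width: 0.0276
grasp_force: 59.6
t 14.75 innov 4.4 | c 42.5 v 49.4 y -15.7 h 25.5 hgeo 27.8 F -5.27 -0.44 | r 26.8 x 6.3 cmd-meas 1.1 -0.1 z 0.1384
plan y [-42, -43, -43, -43, -43] c [61, 76, 88, 93, 92] min/max 45 93
1 y -23.1 r 25.4 [ 0.7 -0.6]
2 y -28.2 r 23.7 [ 1.5 -2.3]
3 y -33.2 r 21.9 [ 2.3 -4.1]
4 y -38.3 r 20.0 [ 3.2 -5.9]
5 y -42.4 r 19.1 [ 3.9 -6.7]
6 y -42.4 r 22.4 [ 3.8 -3.5]
```

```bash
python3 -m creep '[0.0007,-0.0006,0,0,0.015,0.0015,-0.0023,0,0,0.015,0.0023,-0.0041,0,0,0.015,0.0032,-0.0059,0,0,0.015,0.0039,-0.0069,0,0,0.015,0.0039,-0.0038,0,0,0.015]'
python3 mpc.py 0.0039 -0.0038 6
```

```text
clock: 15.3
eef_pos: [0.5231, -0.0669, 0.1385]
tool_rot: [0.688, 0.726, -0.002, -0.001]
ft_force: [-4.8, -1.0, -3.6]
grip_width: 0.0277
grasp_force: 59.6
t 15.30 innov -3.5 | c 61.4 v 33.3 y -40.3 h 26.5 hgeo 29.0 F -4.80 -0.73 | r 21.1 x 10.2 cmd-meas 0.9 1.6 z 0.1385
plan y [-43, -43, -43, -43] c [76, 86, 90, 90] min/max 63 90
1 y -42.1 r 23.8 [0.1 1.7]
2 y -42.3 r 26.5 [-0.2  4.4]
3 y -42.4 r 29.2 [-0.4  7.1]
4 y -42.5 r 31.8 [-0.6  9.7]
5 y -42.7 r 34.3 [-0.8 12.2]
6 y -42.7 r 36.8 [-0.9 14.7]
```

```bash
python3 -m creep '[0.0002,0.001,0,0,0.015,0,0.0034,0,0,0.015,-0.0002,0.0061,0,0,0.015,-0.0004,0.0087,0,0,0.015,-0.0006,0.0112,0,0,0.015,-0.0007,0.0137,0,0,0.015]'
python3 mpc.py -0.0007 0.0137 6
```

```text
clock: 15.85
eef_pos: [0.5222, -0.0524, 0.1385]
tool_rot: [0.688, 0.726, -0.002, -0.001]
ft_force: [-4.8, -1.3, -2.6]
grip_width: 0.0275
grasp_force: 59.7
t 15.85 innov -2.0 | c 78.8 v 28.7 y -43.2 h 25.6 hgeo 28.4 F -4.85 -1.04 | r 35.6 x 10.1 cmd-meas 1.0 0.8 z 0.1385
plan y [-43, -43] c [89, 90] min/max 80 90
1 y -44.2 r 38.1 [0.2 2.3]
2 y -43.9 r 40.4 [0.1 4.7]
3 y -43.6 r 42.5 [0.  6.8]
4 y -43.2 r 44.4 [-0.1  8.6]
5 y -42.9 r 45.8 [-0.2 10.1]
6 y -43.0 r 46.7 [-0.2 10.9]
```

```bash
python3 -m creep '[0.0002,0.0023,0,0,0.015,0.0001,0.0047,0,0,0.015,0,0.0068,0,0,0.015,-0.0001,0.0086,0,0,0.015,-0.0155,0.009,0,0,0.015,-0.0455,0.0075,0,0,0.015,-0.08,0.0055,0,0,0.015,-0.105,0.004,0,0,0.015,-0.118,0.0035,0,0,0.015,-0.12,0.0035,0,0,0.015]'
python3 mpc.py -0.12 0.0035 1
python3 -m creep '[0,0,0.005,0,0.015,0,0,0.01,0,0.015,0,0,0.01,0,0.015,0,0,0.01,0,0.015,0,0,0.01,0,0.015,0,0,0.01,0,0.015,0,0,0.01,0,0.015,0,0,0.01,0,0.015]'
python3 mpc.py 0 0 1; cp pics/e1[67]* /tmp; ls pics | tail -3
```

```text
clock: 16.73
eef_pos: [0.4022, -0.0485, 0.1395]
tool_rot: [0.688, 0.726, 0.0, 0.0]
ft_force: [0.6, -0.3, -3.6]
grip_width: 0.0274
grasp_force: 59.9
t 16.73 innov 7.2 | c 76.1 v -63.2 y -30.3 h -0.0 hgeo -89.4 F 0.57 -0.30 | r 45.7 x -109.6 cmd-meas 1.1 0.4 z 0.1395
plan y [-43, -43] c [45, 36] min/max 36 72
1 y -30.3 r 36.3 [ 1.5 -9.1]
clock: 17.45
eef_pos: [0.4039, -0.0481, 0.149]
tool_rot: [0.687, 0.726, -0.0, -0.0]
ft_force: [0.0, -0.5, -2.9]
grip_width: 0.0274
grasp_force: 59.9
t 17.45 innov -1.4 | c 2.0 v -115.3 y 44.1 h 0.0 hgeo -89.7 F -0.01 -0.54 | r 46.1 x -107.9 cmd-meas -0.7 0.0 z 0.1490
plan y [-43, -43] c [-47, -54] min/max -54 -5
1 y 30.5 r 17.0 [  0.5 -28.5]
s5.png
t1.png
t2.png
```

```bash
python3 -c "
from h import *
print(bot.get_obs()['joint_vel'].round(3) if hasattr(bot.get_obs()['joint_vel'],'round') else bot.get_obs()['joint_vel']);print(bot.job_done())"
```

```text
[-0.002 -0.002 -0.001 -0.001 -0.001  0.   ]
the job is handed in; nothing more can be done
None
```

The pass is done and handed in, though no verdict came back: about 5 to 6 N from screw to screw with no break, roughly 5 s between the screws (not monotonic: I hurried inwards just past the left screw to stop the carriage, which reached about 136 of 145 mm, then drifted back and forth), and the tool now held still and upright about 108 mm in front of the edge.

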